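# Isolate and vent the spray line

## Task

Spraying is finished: on the bench air manifold, push the red supply lever round with a fingertip until it is fully shut, straight across its pipe, and only then push the yellow vent lever (the valve with the small bronze silencer) fully open, in line with its outlet, to let the pressure out. Use fingertip pushes only: do not pinch the levers or force them hard against their stops. Leave the blue lever and the jar, beaker, bowl and spray gun where they are.

Things in the scene. Friction and masses are not known exactly. Their poses are not given: they have to be found in the camera images.
- manifold: Fixed air manifold on a grey base plate 600 x 100 x 8 mm. Origin on the bench under the header pipe; y along the pipe, x across it. Pipe: 27 mm thick, axis 90 mm high, y -0.23 to 0.17. Red supply valve in line with it at y 0.19; filter-regulator, 168 mm high, at y 0.295. Two branch valves at x -0.058, y -0.02 and -0.17, outlets to -x: yellow vent and blue gun valve, either way round.
- supply_pivot (a point): Turning axis (upright) of the red lever, at the height of its sleeve's middle, 148 mm above the bench; +y runs from the axis along the lever to its free end. A red sleeve 56 long x 18 wide x 10 thick (mm) on a steel strip that steps down to the stem; it swings level. Valves and pipes under the sleeves are less than 117 mm high.
- supply_sleeve (a point): Centre of the red sleeve, 71 mm from the turning axis; the sleeve spans 43 to 99 mm from it. Same axes.
- supply_lever (a joint): Angle of the red lever: 0 = fully shut (stop; across the pipe, pointing to the manifold's -x), 1.571 = fully open (stop; along the pipe, to the manifold's -y). It is shut by turning it clockwise seen from above. Starts open, more or less. It stays where it is left; turning it takes about 5 N at the sleeve.
- vent_pivot (a point): Turning axis (upright) of the yellow lever, at the height of its sleeve's middle, 148 mm above the bench; +y runs from the axis along the lever to its free end. A yellow sleeve 56 long x 18 wide x 10 thick (mm) on a steel strip that steps down to the stem; it swings level.
- vent_sleeve (a point): Centre of the yellow sleeve, 71 mm from the turning axis; the sleeve spans 43 to 99 mm from it. Same axes.
- vent_lever (a joint): Angle of the yellow lever: 0 = fully shut (stop; across its outlet pipe, pointing to the manifold's +y), 1.571 = fully open (stop; along its outlet, pointing to the manifold's -x). Opens counter-clockwise seen from above. Starts shut. It stays where it is left; turning it takes about 5 N at the sleeve.
- gun_sleeve (a point): Centre of the blue sleeve of the gun valve, a like lever on the other branch; stands at any angle. To be left alone.
- jar_mid (a point): Middle of a green glass jar of glaze with a white cap, 68 mm across, 85 mm high; loose.
- beaker_mid (a point): Middle of a terracotta beaker, 68 mm across, 88 mm high; loose.
- bowl_mid (a point): Middle of a terracotta bowl, 130 mm across, 60 mm high; loose.
- spraygun_mid (a point): Middle of a metal spray gun standing on its round cup (84 mm across), 155 mm high in all, reaching 60 mm in front and 85 mm behind; loose.

How it is judged (in metres and radians):
On the way, in this order (a step that is already met when the one before it is completed fails the run):
1. the red supply lever is shut (value of joint supply_lever below 0.12 rad), for 0.2 s.
2. the yellow vent lever is open (value of joint vent_lever above 1.42 rad), for 0.2 s.
At the end, for the whole second after the job is handed in: Red supply lever within 0.12 rad (7 degrees) of shut and yellow vent lever within 0.15 rad (8.5 degrees) of fully open, both at rest; the blue sleeve within 12 mm and the jar, beaker, bowl and spray gun within 20 mm of where they stood (value of joint supply_lever below 0.12 rad and value of joint vent_lever above 1.42 rad and velocity of joint supply_lever between -0.05 and 0.05 rad/s and velocity of joint vent_lever between -0.05 and 0.05 rad/s and distance of gun_sleeve from where it was at the start of the episode below 0.012 m and distance of each of jar_mid, beaker_mid, bowl_mid, spraygun_mid from where it was at the start of the episode below 0.02 m); the robot touches nothing.
It fails at once if the vent is opened (over 0.3 rad) while the supply is not shut (over 0.2 rad) (value of joint vent_lever above 0.3 rad and value of joint supply_lever above 0.2 rad).
It fails at once if the blue lever is moved (over 12 mm at its sleeve) (distance of gun_sleeve from where it was at the start of the episode above 0.012 m).
It fails at once if a lever is pinched or forced (over 38 N between the fingers and a lever) (contact force between the fingers and supply_lever above 38 N or contact force between the fingers and vent_lever above 38 N).
It fails at once if the jar, beaker, bowl or spray gun is lifted, pushed or knocked over (moved over 20 mm) (distance of any of jar_mid, beaker_mid, bowl_mid, spraygun_mid from where it was at the start of the episode above 0.02 m).
It also fails if it takes over 51 s, if anything falls off the work surface, if the arm or the gripper's body presses on something with over 40 N, if the wrist force passes 120 N, or if a joint passes its speed limit or range.

## Robot

A 7-joint arm with a two-finger parallel gripper is mounted at the origin on the work surface. World frame = base frame: x ahead of the robot, y to its left, z up, the work surface at z = 0. Lengths are in m, angles in degrees, forces in N, time in s.
With the tool pointing down it reaches from about 0.425 to 0.925 m from the base axis. Payload 6.8 kg.
Tool frame: the origin (TCP) lies between the finger pads; the fingertips stand 14 mm ahead of it and the grasp point (between the pads) lies 5 mm behind it (tcp_to_tips is the distance from the TCP to the fingertips, in m); z points along the fingers, y is the direction in which the jaws open and shut (so a half turn about z gives the same grasp; the last joint's range is limited). The gripper opens to 85 mm and grips with 20 to 120 N. Pads are 22 mm wide; open, the fingers measure 114 mm over their backs; the gripper's body (76 mm by 85 mm) begins 54 mm behind the grasp point. The pads swing forward as they close: fully open they stand 13 mm farther back than shut.
Start: joints at [-6.194, 27.33, 1.283, 89.118, -0.659, 63.558, -4.761], TCP at [0.675, 0, 0.245] pointing down, gripper open.
Joint ranges: [-169.35, 169.35], [-19.33, 120.38], [-80.79, 83.38], [13.8, 139.57], [-78.32, 258.32], [9.67, 109.79], [-169.56, 169.56]. Speed limits (degrees/s): [136.94, 136.94, 180, 180, 180, 180, 180].

## Interface

Orientations are given as a 3x3 rotation matrix whose columns are the frame's x, y, z axes.
In Python, from station import * gives the robot as it stands.
- The arm moves only by the tool step_arm, never from a script. Its argument "deltas" is a list of rows, each a list of 6 numbers: the shift along the world's x, y, z in mm, then the turn, a rotation vector about the world's x, y, z in degrees. In form: [[x, y, z, rx, ry, rz], ...]. A call has 1 to 20 rows; each row shifts and turns the commanded pose from where the row before left it; what a row does not reach is not made up. A row lasts 1/12 s, in which the tool goes at most 41.7 mm and 7.16 degrees, less where a joint would pass 70% of its speed; a pose out of reach is approached as far as the arm can. A call is refused whole if a number of a shift passes 41.7 or a number of a turn 7.16, either way. A call with a gripper value outside its range is refused whole. "claw" is the closure in counts, from 0 (fully open) to 255 (shut), set as the call begins (left out, the last holds). The fingers move at their own pace and stop on an object; the grip force is fixed at half the most. Time passes only in rows, so rows that do not move let the fingers close. It gives the time, the measured TCP pose, the force and the opening at its end, in the units of the state.
- get_obs(): the state, without advancing time (a new reading comes with each control period).
- read_camera(name): name is "scene" or "side" or "wrist"; returns the picture (384x512x3 uint8, blue, green, red); there is no depth.
- calibration(name): a dict with "K" (3x3 intrinsics, pixels), "k1" (the pictures are not rectified: a ray, as slopes to the right and down, at radius r is drawn at 1 + k1 r^2 times it, then the intrinsics apply), "world_to_cam" (4x4, takes a point from world to camera coordinates). Camera axes: x right, y down, z forward; pixel columns grow to the right and rows downward; lengths in m; the calibration is good to about 2 mm. A picture is of the moment at which its call begins: read the wrist's pose just before it. calibration takes no time and is no camera call; for the wrist camera it gives the pose at the moment of the call.
- job_done(): hands the job in, once; it reports no verdict.
Trained networks look in the newest picture that a camera, given by its name, has taken for a name from the list of things; names that differ only in an ending like _2 or _b are one class to them, and where a whole thing is asked for, a point or a joint stands for the part that bears it (a point fixed in the world has none). Each returns a list of dicts, best first, with "score" (0 to 1); they miss things now and then, are a little off and sometimes report something else, mostly with a low value. They report only what shows in the picture. A call takes as long as a camera call.
- regions_of(thing, camera): "mask" (384x512 bool, what is visible of it) and "bbox" ([centre column, centre row, width, height] in pixels, round what is visible of it).
- tip_of(thing, camera): "pixel" ([column, row] in pixels: a listed point, or the origin of a listed thing).
The state is a dict: "time_s": time; "joints": joint angles; "joint_vel": joint speeds; "joint_efforts": joint torques, N m; "position": TCP position; "ee_rot": TCP orientation; "contact_force": force on the tool from outside, world axes, zero at the start; "torque": the same for the moment, N m; "width": finger opening in m.
Only numpy, scipy, OpenCV 4.12 (cv2) and the standard library are available. Lean on these libraries where they do the work, as an engineer would, in place of code of your own. Each camera call takes 0.05 s, during which the arm holds its last target.

## Working session

There is one attempt and no reset: what is moved stays moved. The work goes in short steps, Python scripts to look and compute and a tool call to move; the robot and the scene stay as the last step left them, time stands still between calls to the robot, and variables do not carry over. Pictures are saved under pics/ and viewed, and the job is handed in when it is done.

Besides the shell and the picture viewer there is one more tool, called after "Call:" as a command line: name --pt "numbers of a row" for each row, then --argument value for the rest. step_arm: Moves the arm, as the interface text tells. Its arguments: {"type":"object","properties":{"deltas":{"type":"array","items":{"type":"array","items":{"type":"number"}}},"claw":{"type":"number"}},"required":["deltas"]}

```bash
ls; mkdir -p pics
python3 - <<'E'
from station import *
import cv2
for n in ("scene","side"):
    cv2.imwrite(f"pics/{n}0.png",read_camera(n))
    for t in ["supply_pivot","supply_sleeve","vent_pivot","vent_sleeve","gun_sleeve","manifold","jar_mid","beaker_mid","bowl_mid","spraygun_mid"]:
        print(n,t,[(round(float(d["score"]),2),[round(float(x)) for x in d["pixel"]]) for d in tip_of(t,n)][:3])
print(get_obs()["time_s"])
E
```

```text
pics
scene supply_pivot [(0.45, [342, 151])]
scene supply_sleeve [(0.41, [318, 152])]
scene vent_pivot [(0.6, [217, 182])]
scene vent_sleeve [(0.84, [240, 175]), (0.51, [140, 243])]
scene gun_sleeve [(0.77, [284, 152]), (0.34, [343, 150])]
scene manifold [(0.68, [227, 177]), (0.55, [286, 212])]
scene jar_mid [(0.83, [278, 158])]
scene beaker_mid [(0.65, [228, 176]), (0.63, [283, 215])]
scene bowl_mid [(0.79, [359, 224])]
scene spraygun_mid [(0.67, [140, 244])]
side supply_pivot [(0.82, [169, 240])]
side supply_sleeve [(0.82, [203, 226]), (0.35, [289, 286])]
side vent_pivot []
side vent_sleeve [(0.76, [284, 171])]
side gun_sleeve [(0.73, [298, 154]), (0.72, [257, 208])]
side manifold [(0.69, [234, 240])]
side jar_mid [(0.61, [287, 287])]
side beaker_mid [(0.91, [325, 227])]
side bowl_mid [(0.65, [134, 240]), (0.57, [282, 170])]
side spraygun_mid [(0.85, [327, 140])]
1.1
```

View pics/scene0.png

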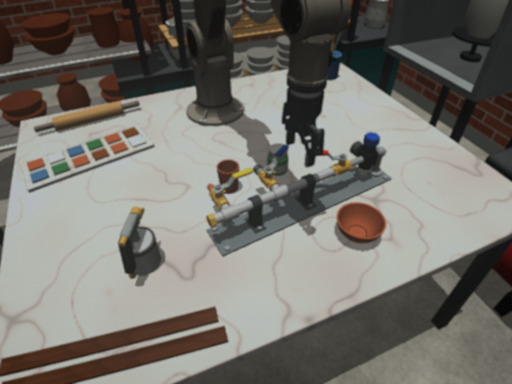

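View pics/side0.png

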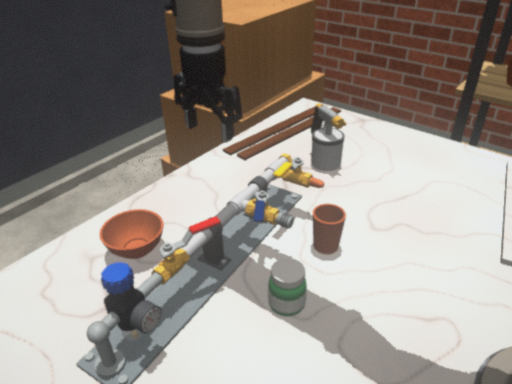

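Run:
```python
import cv2
a=cv2.imread("pics/scene0.png")[120:260,190:400];cv2.imwrite("pics/sceneZ.png",cv2.resize(a,None,fx=3.8,fy=3.8,interpolation=cv2.INTER_CUBIC))
a=cv2.imread("pics/side0.png")[140:384,70:360];cv2.imwrite("pics/sideZ.png",cv2.resize(a,None,fx=2.45,fy=2.45,interpolation=cv2.INTER_CUBIC))
```

```text
(no output)
```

View pics/sceneZ.png

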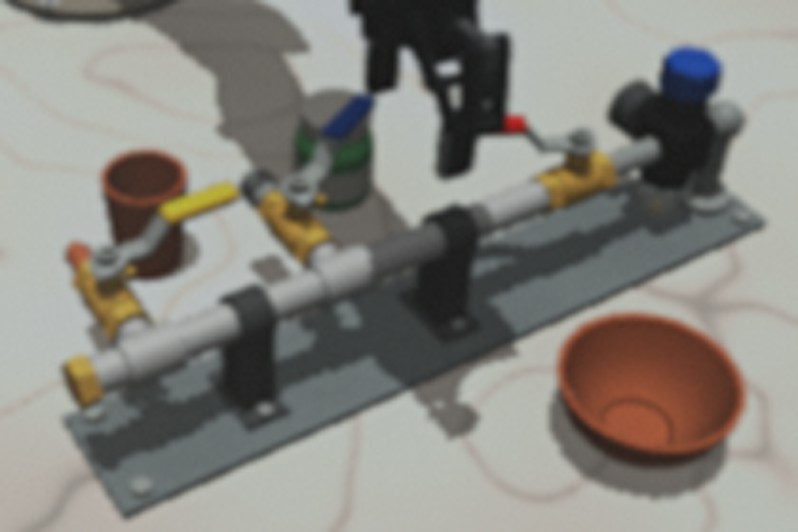

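View pics/sideZ.png

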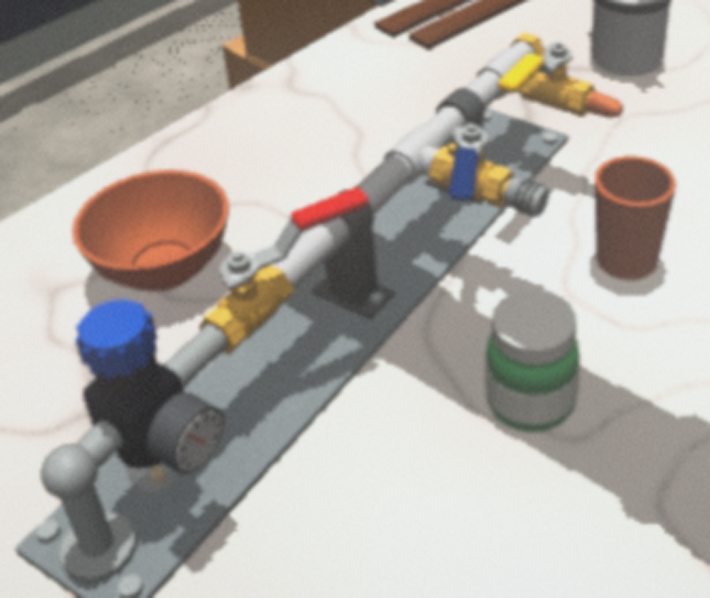

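```bash
cat > h.py <<'E'
from station import *
import numpy as np, cv2
def proj(P,cal):
    P=np.atleast_2d(P).astype(float); K=np.array(cal["K"]);T=np.array(cal["world_to_cam"])
    c=P@T[:3,:3].T+T[:3,3]; s=c[:,:2]/c[:,2:]
    s=s*(1+cal["k1"]*(s**2).sum(1,keepdims=True))
    return s@K[:2,:2].T+K[:2,2]
def M(x,y,yaw,P):
    P=np.atleast_2d(P); c,s=np.cos(yaw),np.sin(yaw)
    return np.c_[x+c*P[:,0]-s*P[:,1],y+s*P[:,0]+c*P[:,1],P[:,2]]
E
python3 - <<'E'
from h import *
from scipy.optimize import least_squares
C={n:calibration(n) for n in("scene","side")}
obs=[("scene","vs",242.6,173.4),("scene","cap",212.4,220.5),("scene","vn",218.4,187.9),("scene","sn",342.6,156.3),("scene","gn",268.9,169.5),
("scene","c+-",223.7,255.8),("scene","c--",207.4,230.5),("scene","c++",391.3,178.4),
("side","vs",282.7,169.4),("side","vn",297.3,161.2),("side","gn",261.8,195.1),("side","sn",168,247.8),("side","rs",205.5,224.1),("side","c++",77.3,364.5),("side","c--",301.4,195.9)]
def pts(p):
    x,y,yaw,zn,yc,xc,ra,va=p
    d={"vs":(-.058-.071*np.sin(va),-.17+.071*np.cos(va),.148),"cap":(0,-.235,.09),"vn":(-.058,-.17,zn),"gn":(-.058,-.02,zn),"sn":(0,.19,zn),
    "rs":(-.071*np.cos(ra),.19-.071*np.sin(ra),.148),"c+-":(xc+.05,yc-.3,.008),"c--":(xc-.05,yc-.3,.008),"c++":(xc+.05,yc+.3,.008)}
    return {k:M(x,y,yaw,[v])[0] for k,v in d.items()}
def res(p):
    d=pts(p); return np.concatenate([proj(d[k],C[n])[0]-[u,v] for n,k,u,v in obs])
best=None
for yaw in np.arange(-3,3.2,.5):
    r=least_squares(res,[.7,0,yaw,.13,0,0,1.4,0],loss="soft_l1")
    if best is None or r.cost<best.cost: best=r
print(best.cost,np.round(best.x,4))
for o,e in zip(obs,res(best.x).reshape(-1,2)): print(o[:2],e.round(1))
for k,v in pts(best.x).items(): print(k,v.round(4))
x,y,yaw=best.x[:3]
for k,v in {"spiv":(0,.19,.148),"vpiv":(-.058,-.17,.148),"gpiv":(-.058,-.02,.148),"shutsl":(-.071,.19,.148),"ventopen":(-.129,-.17,.148)}.items(): print(k,M(x,y,yaw,[v])[0].round(4))
# table objects: triangulate
def ray(n,uv):
    c=C[n];K=np.array(c["K"]);T=np.array(c["world_to_cam"])
    s=(np.array(uv)-K[:2,2])/[K[0,0],K[1,1]];q=s.copy()
    for _ in range(20): q=s/(1+c["k1"]*(q@q))
    d=T[:3,:3].T@np.r_[q,1];o=-T[:3,:3].T@T[:3,3];return o,d/np.linalg.norm(d)
def at(n,uv,z):
    o,d=ray(n,uv);return (o+d*(z-o[2])/d[2]).round(3)
print("jar",at("scene",(278,158),.042),at("side",(287,287),.042))
print("beaker",at("scene",(228,176),.044),at("side",(325,227),.044))
print("bowl",at("scene",(359,224),.03),at("side",(134,240),.03))
print("gun",at("scene",(140,244),.07),at("side",(327,140),.07))
print("blue sleeve",at("scene",(281,151.5),.148),at("side",(259,209),.148))
np.save("fit.npy",best.x)
E
```

```text
13.217378847209803 [6.2470e-01 6.0000e-04 1.2980e-01 1.3090e-01 7.8900e-02 1.1000e-03
 1.1421e+00 2.9700e-02]
('scene', 'vs') [-0.3 -0.3]
('scene', 'cap') [-6.3  2.7]
('scene', 'vn') [-0. -0.]
('scene', 'sn') [-0.6 -0.1]
('scene', 'gn') [-0.5 -0.7]
('scene', 'c+-') [-0.9  0.1]
('scene', 'c--') [-1.3 -0.6]
('scene', 'c++') [-0.1 -1.2]
('side', 'vs') [-0.3 -0. ]
('side', 'vn') [-0.5 -0.4]
('side', 'gn') [0.2 0.1]
('side', 'sn') [-0.2  0.8]
('side', 'rs') [-1.   0.9]
('side', 'c++') [-1.5  0.2]
('side', 'c--') [-0.3 -2.3]
vs [ 0.5779 -0.1053  0.148 ]
cap [ 0.6551 -0.2324  0.09  ]
vn [ 0.5892 -0.1754  0.1309]
gn [ 0.5697 -0.0267  0.1309]
sn [0.6001 0.189  0.1309]
rs [0.5792 0.1212 0.148 ]
c+- [ 0.704 -0.212  0.008]
c-- [ 0.6048 -0.2249  0.008 ]
c++ [0.6263 0.383  0.008 ]
spiv [0.6001 0.189  0.148 ]
vpiv [ 0.5892 -0.1754  0.148 ]
gpiv [ 0.5697 -0.0267  0.148 ]
shutsl [0.5297 0.1799 0.148 ]
ventopen [ 0.5188 -0.1846  0.148 ]
jar [0.434 0.072 0.042] [0.439 0.069 0.042]
beaker [ 0.457 -0.107  0.044] [ 0.471 -0.112  0.044]
bowl [0.766 0.153 0.03 ] [0.77  0.149 0.03 ]
gun [ 0.639 -0.395  0.07 ] [ 0.642 -0.399  0.07 ]
blue sleeve [0.533 0.028 0.148] [0.533 0.029 0.148]
```

Call:
step_arm --pt "-16 27 0 0 0 0" --pt "-16 27 0 0 0 0" --pt "-16 27 0 0 0 0" --pt "-14 26 0 0 0 0" --pt "0 0 -15 0 0 0" --pt "0 0 -15 0 0 0" --pt "0 0 -15 0 0 0" --pt "0 0 0 0 0 0" --pt "0 0 0 0 0 0" --claw 255

```text
time_s: 1.85
position: [0.6126, 0.1069, 0.1999]
ee_rot: [[0.0, 1.0, -0.002], [1.0, -0.0, -0.0], [-0.0, -0.002, -1.0]]
contact_force: [0.6, 0.6, -0.2]
width: -0.0004
```

Run:
```python
from h import *
o=get_obs();print({k:np.round(o[k],3).tolist() for k in("time_s","position","ee_rot","contact_force","width")})
for n in("side","wrist","scene"):
    im=read_camera(n);cv2.imwrite(f"pics/{n}1.png",im)
    p=np.array(o["position"]);
    if n=="wrist":continue
    C=calibration(n)
    for dz in (0,-.014,-.027): print(n,dz,proj(p+[0,0,dz],C).round(1))
    u,v=proj(p,C)[0].astype(int);a=im[max(0,v-60):v+60,max(0,u-70):u+90];cv2.imwrite(f"pics/{n}1z.png",cv2.resize(a,None,fx=4.5,fy=4.5,interpolation=cv2.INTER_CUBIC));print(u-70,v-60)
```

```text
{'time_s': 1.85, 'position': [0.613, 0.107, 0.2], 'ee_rot': [[0.0, 1.0, -0.002], [1.0, -0.0, -0.0], [-0.0, -0.002, -1.0]], 'contact_force': [0.555, 0.553, -0.163], 'width': -0.0}
side 0 [[193.7 189.7]]
side -0.014 [[194.5 196.3]]
side -0.027 [[195.2 202.4]]
123 129
scene 0 [[322.5 145.2]]
scene -0.014 [[321.9 149.6]]
scene -0.027 [[321.2 153.5]]
252 85
```

View pics/side1z.png

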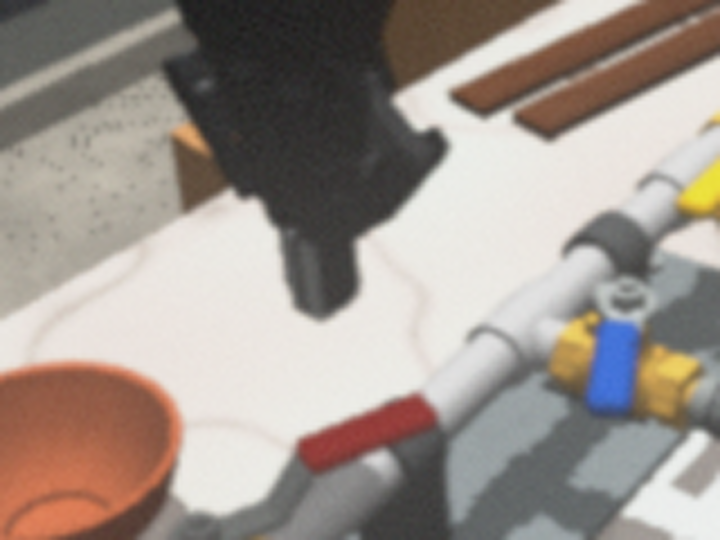

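View pics/wrist1.png

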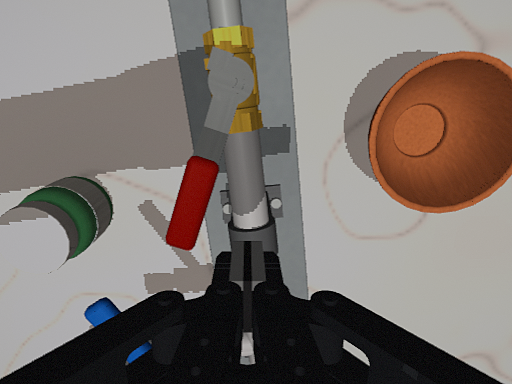

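View pics/scene1z.png

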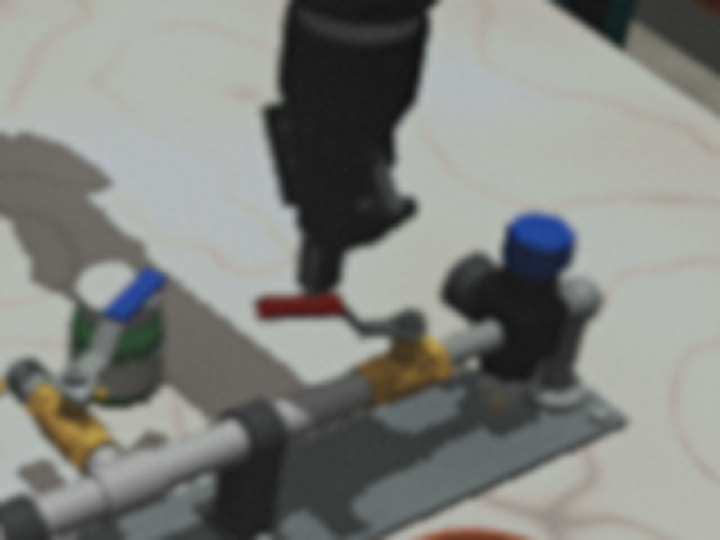

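Run:
```python
from h import *
f=np.load("fit.npy");x,y,yaw=f[:3]
print("red")
for a in (65,55,45,35,25,15,8,4,0):
    t=np.radians(a);u=np.array([-np.cos(t),-np.sin(t)]);v=np.array([-np.sin(t),np.cos(t)])
    q=np.array([0,.19])+.075*u-.022*v;print(a,(M(x,y,yaw,[[*q,0]])[0]*1e3).round(1))
print("yel")
for a in (0,10,20,30,40,50,60,70,80,85,90):
    t=np.radians(a);u=np.array([-np.sin(t),np.cos(t)]);v=np.array([-np.cos(t),-np.sin(t)])
    q=np.array([-.058,-.17])+.075*u-.022*v;print(a,(M(x,y,yaw,[[*q,0]])[0]*1e3).round(1))
```

```text
red
65 [598.4 110.9   0. ]
55 [584.9 112.4   0. ]
45 [571.8 116.2   0. ]
35 [559.6 122.2   0. ]
25 [548.6 130.2   0. ]
15 [539.1 140.1   0. ]
8 [533.6 147.9   0. ]
4 [530.9 152.6   0. ]
0 [528.5 157.5   0. ]
yel
0 [601.3 -98.2   0. ]
10 [587.7 -97.3   0. ]
20 [574.1 -98.7   0. ]
30 [ 561.  -102.5    0. ]
40 [ 548.8 -108.5    0. ]
50 [ 537.8 -116.5    0. ]
60 [ 528.3 -126.3    0. ]
70 [ 520.7 -137.7    0. ]
80 [ 515.2 -150.1    0. ]
85 [ 513.3 -156.6    0. ]
90 [ 511.9 -163.3    0. ]
```

Call:
step_arm --pt "0 0 -18 0 0 0" --pt "0 0 -18 0 0 0" --pt "0 0 -18 0 0 0" --pt "0 0 0 0 0 0" --pt "0 0 0 0 0 0"

```text
time_s: 2.42
position: [0.613, 0.1069, 0.1465]
ee_rot: [[0.0, 1.0, -0.001], [1.0, -0.0, -0.0], [-0.0, -0.001, -1.0]]
contact_force: [-0.0, -0.3, 0.9]
width: 0.0
```

Call:
step_arm --pt "-5 1 0 0 0 0" --pt "-5 1 0 0 0 0" --pt "-5 2 0 0 0 0" --pt "-4 0 0 0 0 0" --pt "-5 1 0 0 0 0" --pt "-4 1 0 0 0 0" --pt "-5 1 0 0 0 0" --pt "-4 1 0 0 0 0" --pt "-4 2 0 0 0 0" --pt "-4 2 0 0 0 0" --pt "-4 2 0 0 0 0" --pt "-4 2 0 0 0 0"

```text
time_s: 3.42
position: [0.5619, 0.1231, 0.148]
ee_rot: [[0.0, 1.0, 0.006], [1.0, -0.0, 0.001], [0.001, 0.006, -1.0]]
contact_force: [6.3, -1.6, 0.6]
width: -0.0001
```

Call:
step_arm --pt "-4 2 0 0 0 0" --pt "-4 3 0 0 0 0" --pt "-4 3 0 0 0 0" --pt "-3 3 0 0 0 0" --pt "-3 3 0 0 0 0" --pt "-3 3 0 0 0 0" --pt "-2 3 0 0 0 0" --pt "-2 3 0 0 0 0" --pt "-1 1 0 0 0 0" --pt "0 0 0 0 0 0"

```text
time_s: 4.25
position: [0.5346, 0.1467, 0.1473]
ee_rot: [[0.0, 1.0, 0.002], [1.0, -0.0, 0.0], [0.0, 0.002, -1.0]]
contact_force: [2.6, -2.4, 1.0]
width: -0.0
```

Run:
```python
from h import *
cv2.imwrite("pics/wrist2.png",read_camera("wrist"));cv2.imwrite("pics/side2.png",cv2.resize(read_camera("side")[140:330,70:300],None,fx=3,fy=3))
```

```text
(no output)
```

View pics/wrist2.png

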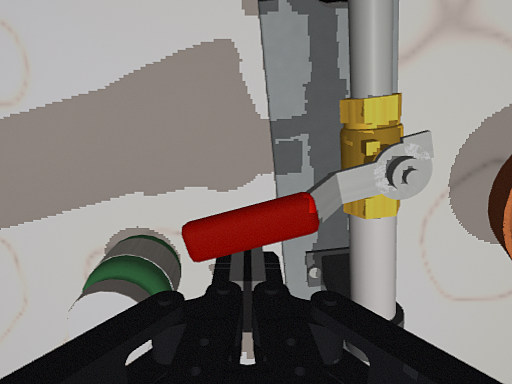

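View pics/side2.png

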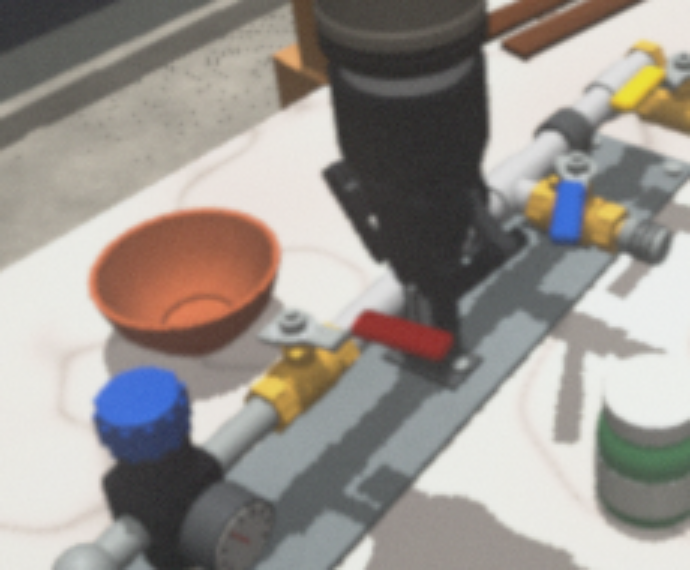

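Call:
step_arm --pt "-1 2 0 0 0 0" --pt "-1 2 0 0 0 0" --pt "0 1 0 0 0 0" --pt "-1 1 0 0 0 0" --pt "0 1 0 0 0 0"

```text
time_s: 4.77
position: [0.5308, 0.1539, 0.1463]
ee_rot: [[0.0, 1.0, -0.0], [1.0, -0.0, -0.0], [-0.0, -0.0, -1.0]]
contact_force: [2.0, -3.1, 2.4]
width: 0.0
```

Call:
step_arm --pt "0 1 0 0 0 0" --pt "0 1 0 0 0 0"

```text
time_s: 4.93
position: [0.5304, 0.1558, 0.1461]
ee_rot: [[0.0, 1.0, -0.001], [1.0, -0.0, -0.001], [-0.001, -0.001, -1.0]]
contact_force: [0.4, -4.3, 2.6]
width: -0.0005
```

Run:
```python
from h import *
cv2.imwrite("pics/wrist3.png",read_camera("wrist"))
m=regions_of("supply_sleeve","wrist");print([d["score"] for d in m])
ys,xs=np.where(m[0]["mask"]);print(cv2.minAreaRect(np.c_[xs,ys].astype(np.float32)))
```

```text
[0.79]
((320.0162353515625, 213.642333984375), (58.282352447509766, 267.2107238769531), 74.61152648925781)
```

View pics/wrist3.png

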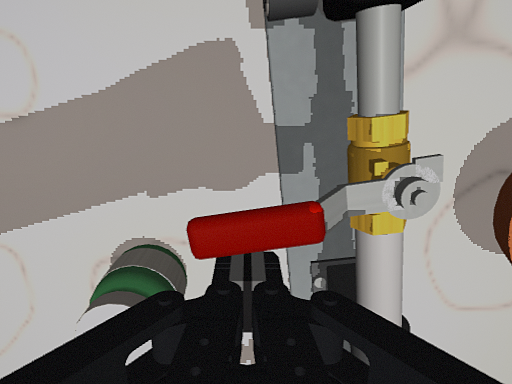

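Run:
```python
from h import *
f=np.load("fit.npy");x,y,yaw=f[:3]
im=cv2.imread("pics/wrist3.png");C=calibration("wrist")
for a,col in ((0,(0,255,0)),(.1,(255,0,0))):
    P=[]
    for r,w in((.043,-.009),(.043,.009),(.099,.009),(.099,-.009)):
        u=np.array([-np.cos(a),-np.sin(a)]);v=np.array([-np.sin(a),np.cos(a)]);P.append([*(np.array([0,.19])+r*u+w*v),.153])
    p=proj(M(x,y,yaw,P),C).round().astype(int);print(p.tolist());cv2.polylines(im,[p],True,col)
cv2.imwrite("pics/w3o.png",im)
```

```text
[[318, 240], [315, 198], [171, 215], [180, 256]]
[[321, 249], [314, 208], [175, 238], [188, 277]]
```

View pics/w3o.png

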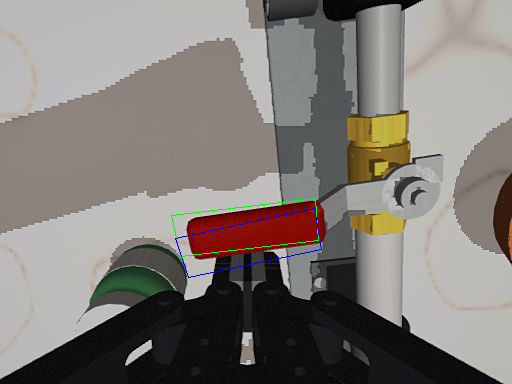

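Call:
step_arm --pt "0 1 0 0 0 0" --pt "0 0.5 0 0 0 0"

```text
time_s: 5.2
position: [0.5302, 0.1573, 0.146]
ee_rot: [[-0.0, 1.0, -0.002], [1.0, 0.0, -0.001], [-0.001, -0.002, -1.0]]
contact_force: [-1.7, -4.9, 1.7]
width: 0.0001
```

Call:
step_arm --pt "0 1 0 0 0 0" --pt "0 0.5 0 0 0 0"

```text
time_s: 5.37
position: [0.53, 0.1586, 0.1458]
ee_rot: [[-0.0, 1.0, -0.002], [1.0, 0.0, -0.001], [-0.001, -0.002, -1.0]]
contact_force: [-1.4, -6.4, 3.0]
width: -0.0002
```

Call:
step_arm --pt "0 1 0 0 0 0" --pt "0 0 0 0 0 0"

```text
time_s: 5.53
position: [0.5301, 0.1586, 0.1458]
ee_rot: [[0.001, 1.0, -0.002], [1.0, -0.001, -0.002], [-0.002, -0.002, -1.0]]
contact_force: [-1.7, -8.0, 5.1]
width: 0.0004
```

Call:
step_arm --pt "0 -3 0 0 0 0" --pt "0 -8 0 0 0 0" --pt "0 -10 0 0 0 0" --pt "0 0 20 0 0 0" --pt "0 0 20 0 0 0" --pt "0 0 20 0 0 0" --pt "10 -25 0 0 0 0" --pt "10 -25 0 0 0 0" --pt "10 -25 0 0 0 0" --pt "10 -25 0 0 0 0" --pt "10 -25 0 0 0 0" --pt "10 -30 0 0 0 0" --pt "10 -30 0 0 0 0" --pt "10 -30 0 0 0 0" --pt "4 -23 0 0 0 0" --pt "0 0 0 0 0 0" --pt "0 0 0 0 0 0"

```text
time_s: 6.95
position: [0.6147, -0.1013, 0.206]
ee_rot: [[0.004, 1.0, -0.0], [1.0, -0.004, -0.0], [-0.0, -0.0, -1.0]]
contact_force: [-0.3, 1.4, 0.3]
width: -0.0001
```

Run:
```python
from h import *
f=np.load("fit.npy");x,y,yaw=f[:3]
im=read_camera("wrist");C=calibration("wrist")
P=[]
for r,w in((.043,-.009),(.043,.009),(.099,.009),(.099,-.009)): P.append([-.058+w,-.17+r,.153])
p=proj(M(x,y,yaw,P),C).round().astype(int);print(p.tolist());cv2.polylines(im,[p],True,(0,255,0))
cv2.imwrite("pics/w4.png",im)
im=read_camera("side");C=calibration("side")
P=[[-r,.19+w,.153] for r,w in((.043,-.009),(.043,.009),(.099,.009),(.099,-.009))]
p=proj(M(x,y,yaw,P),C).round().astype(int);cv2.polylines(im,[p],True,(0,255,0))
cv2.imwrite("pics/side4.png",cv2.resize(im[140:330,70:330],None,fx=3,fy=3))
```

```text
[[182, 278], [211, 274], [195, 187], [164, 191]]
```

View pics/w4.png

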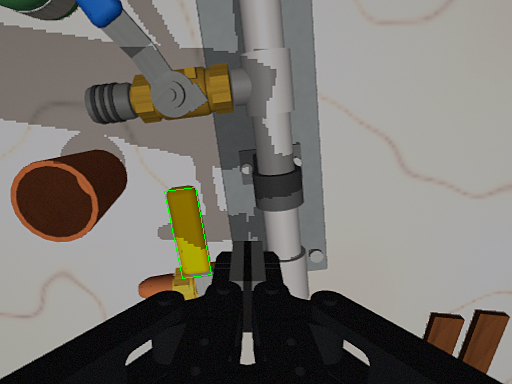

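View pics/side4.png

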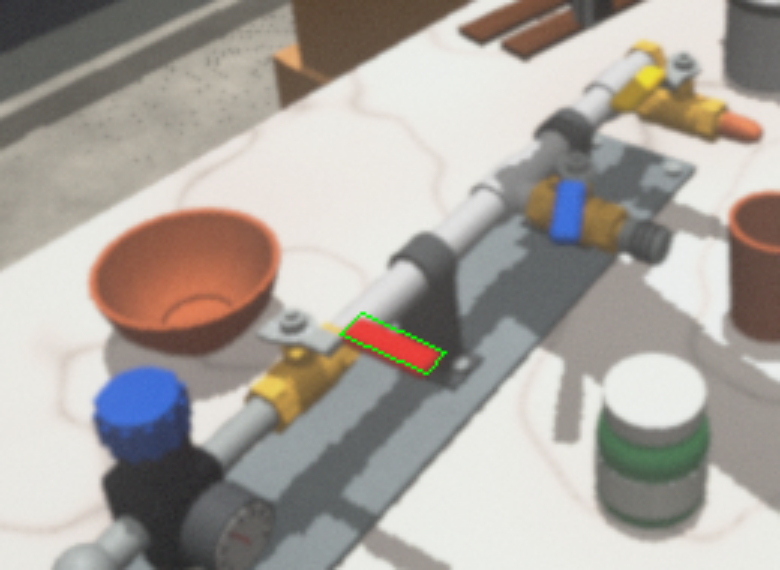

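Call:
step_arm --pt "0 0 -20 0 0 0" --pt "0 1 -20 0 0 0" --pt "0 1 -20 0 0 0" --pt "-4 0 0 0 0 0" --pt "-4 0 0 0 0 0" --pt "-5 1 0 0 0 0" --pt "-4 0 0 0 0 0" --pt "-5 0 0 0 0 0" --pt "-4 0 0 0 0 0" --pt "-5 0 0 0 0 0" --pt "-4 -1 0 0 0 0" --pt "-5 -1 0 0 0 0" --pt "-4 -1 0 0 0 0" --pt "-5 -1 0 0 0 0" --pt "-4 -1 0 0 0 0"

```text
time_s: 8.3
position: [0.5645, -0.101, 0.1487]
ee_rot: [[-0.0, 1.0, 0.007], [1.0, 0.0, -0.0], [-0.0, 0.007, -1.0]]
contact_force: [5.3, -0.9, -0.4]
width: 0.0
```

Call:
step_arm --pt "-4 -2 0 0 0 0" --pt "-4 -2 0 0 0 0" --pt "-4 -2 0 0 0 0" --pt "-4 -2 0 0 0 0" --pt "-4 -3 0 0 0 0" --pt "-4 -3 0 0 0 0" --pt "-3 -3 0 0 0 0" --pt "-3 -3 0 0 0 0" --pt "-3 -3 0 0 0 0" --pt "-3 -4 0 0 0 0" --pt "-2 -4 0 0 0 0" --pt "-2 -4 0 0 0 0" --pt "-1 -3 0 0 0 0"

```text
time_s: 9.38
position: [0.5231, -0.1379, 0.1484]
ee_rot: [[-0.001, 1.0, 0.006], [1.0, 0.001, 0.001], [0.001, 0.006, -1.0]]
contact_force: [3.6, 4.4, 0.1]
width: 0.0003
```

Call:
step_arm --pt "-2 -3 0 0 0 0" --pt "-2 -3 0 0 0 0" --pt "-1 -3 0 0 0 0" --pt "-1 -3 0 0 0 0" --pt "-1 -3 0 0 0 0" --pt "0 -2 0 0 0 0"

```text
time_s: 9.88
position: [0.5155, -0.1546, 0.148]
ee_rot: [[-0.001, 1.0, 0.004], [1.0, 0.001, 0.001], [0.001, 0.004, -1.0]]
contact_force: [2.9, 4.4, 1.1]
width: 0.0003
```

```bash
cat > v.py <<'E'
from h import *
import sys
f=np.load("fit.npy");x,y,yaw=f[:3]
im=read_camera("wrist");C=calibration("wrist")
for a,col in((0,(0,255,0)),(.15,(255,0,0))):
    u=np.array([-np.cos(a),np.sin(a)]);v=np.array([np.sin(a),np.cos(a)])
    P=[[*(np.array([-.058,-.17])+r*u+w*v),.153] for r,w in((.043,-.009),(.043,.009),(.099,.009),(.099,-.009))]
    p=proj(M(x,y,yaw,P),C).round().astype(int);cv2.polylines(im,[p],True,col)
cv2.imwrite(sys.argv[1],im)
E
python3 v.py pics/w5.png
```

```text
(no output)
```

View pics/w5.png

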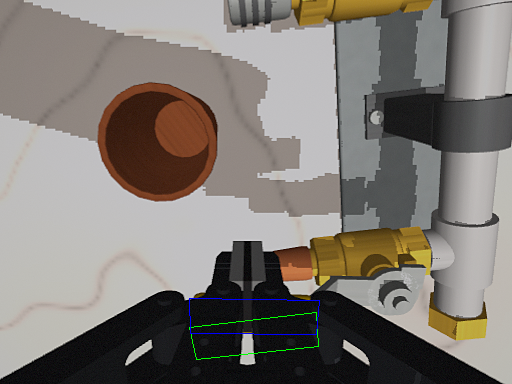

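Call:
step_arm --pt "-1 -2 0 0 0 0" --pt "0 -2 0 0 0 0" --pt "0 -2 0 0 0 0" --pt "0 -1 0 0 0 0"

```text
time_s: 10.27
position: [0.5139, -0.1618, 0.1476]
ee_rot: [[-0.001, 1.0, 0.002], [1.0, 0.001, 0.001], [0.001, 0.002, -1.0]]
contact_force: [1.3, 5.0, 3.2]
width: 0.0002
```

Call:
step_arm --pt "0 -1 0 0 0 0" --pt "0 -1 0 0 0 0"

```text
time_s: 10.43
position: [0.5138, -0.1636, 0.1475]
ee_rot: [[-0.001, 1.0, 0.002], [1.0, 0.001, 0.001], [0.001, 0.002, -1.0]]
contact_force: [0.6, 5.8, 3.3]
width: -0.0001
```

Call:
step_arm --pt "0 -1 0 0 0 0" --pt "0 0 0 0 0 0"

```text
time_s: 10.6
position: [0.5138, -0.1649, 0.1475]
ee_rot: [[-0.001, 1.0, 0.002], [1.0, 0.001, 0.001], [0.001, 0.002, -1.0]]
contact_force: [1.1, 5.1, 1.7]
width: -0.0
```

Call:
step_arm --pt "0 -1 0 0 0 0" --pt "0 0 0 0 0 0"

```text
time_s: 10.77
position: [0.5137, -0.1652, 0.1474]
ee_rot: [[-0.001, 1.0, 0.002], [1.0, 0.001, 0.002], [0.002, 0.002, -1.0]]
contact_force: [1.2, 6.5, 4.5]
width: -0.0002
```

Call:
step_arm --pt "0 0 0 0 0 0" --pt "0 3 0 0 0 0" --pt "0 7 0 0 0 0" --pt "0 8 0 0 0 0" --pt "0 0 20 0 0 0" --pt "0 0 25 0 0 0" --pt "0 0 25 0 0 0" --pt "0 0 30 0 0 0" --pt "10 -20 0 0 0 0" --pt "10 -20 0 0 0 0" --pt "10 -20 0 0 0 0" --pt "10 -25 0 0 0 0" --pt "0 -20 0 0 0 0" --pt "0 0 0 0 0 0" --pt "0 0 0 0 0 0"

```text
time_s: 12.02
position: [0.5522, -0.255, 0.2458]
ee_rot: [[0.003, 1.0, -0.001], [1.0, -0.003, -0.0], [-0.0, -0.001, -1.0]]
contact_force: [0.9, 0.2, 0.1]
width: -0.0001
```

```bash
python3 v.py pics/w6.png
python3 - <<'E'
from h import *
for n,(u,v) in {"scene":(120,110),"side":(70,110)}.items():
    cv2.imwrite(f"pics/{n}6.png",cv2.resize(read_camera(n)[v:v+210,u:u+280],None,fx=2.8,fy=2.8))
E
```

```text
(no output)
```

View pics/w6.png

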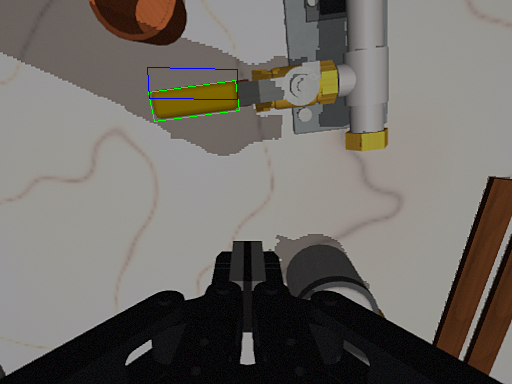

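View pics/scene6.png

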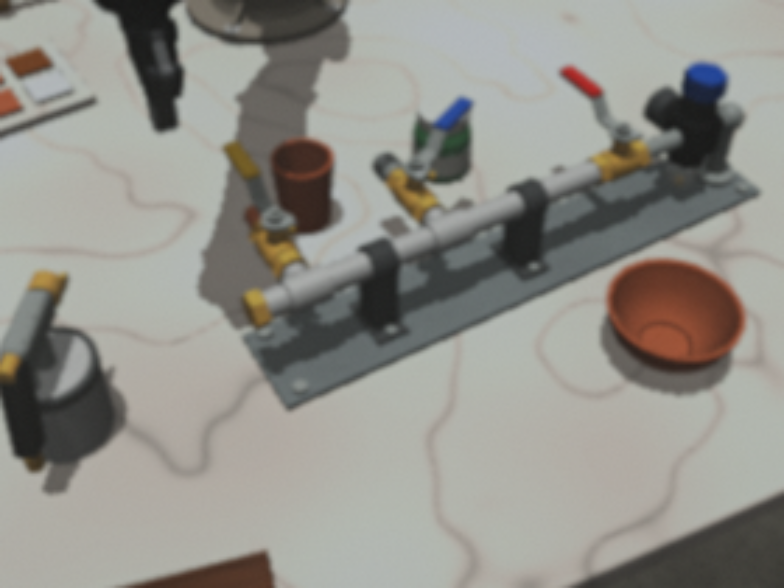

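View pics/side6.png

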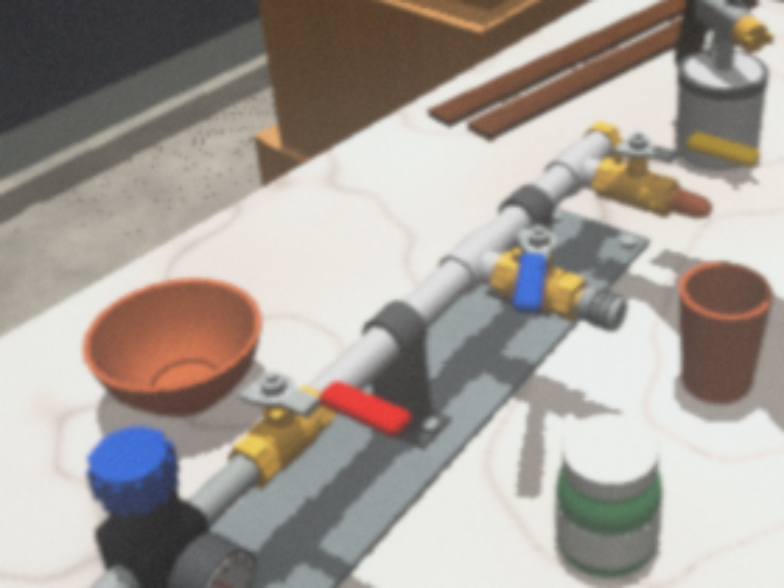

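The wrist view shows the yellow sleeve (about pixel 195,101) inside the box predicted for fully open. In the scene and side views the red lever lies across its pipe, and the blue lever and the loose things look unmoved.

```bash
python3 -c "
from station import *
job_done();print(get_obs()['time_s'])"
```

```text
the job is handed in; nothing more can be done
the job is handed in; nothing more can be done
```

I pushed the red supply lever round to its shut stop with closed fingertips. Only then did I push the yellow vent lever to its open stop. The arm then backed off clear of everything and I handed the job in at about 12 s; no verdict is reported.

- **Forces:** the tool readings I took while pushing were about 5–10 N, against the 38 N limit. They were read at the end of each move, not continuously.
- **Levers:** after I backed off, the red sleeve lined up with its predicted fully shut outline in the side view. The yellow sleeve lined up with its predicted fully open outline in the wrist view.
- **Yellow stop:** the gripper hid the yellow lever during the last few millimetres. I found that stop from the tool position no longer advancing, and the later picture confirmed it.
- **Other things:** the blue lever, jar, beaker, bowl and spray gun looked unmoved in the final pictures. I judged that by eye and did not measure them again.
- **Disagreement:** my estimate for the pipe's end cap was about 6 pixels off in the position fit. All the other points agreed to within about 2.5 pixels.

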